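# Hang the thick-cupped ear defenders on the rail

### The arm

A 7-joint arm with a two-finger parallel gripper is mounted at the origin on a cart in front of the work surface, level with it; the furniture and walls round the work are solid. World frame = base frame: x ahead of the robot, y to its left, z up, the work surface at z = 0. Lengths are in mm, angles in rad, forces in N, time in s.
With the tool pointing down it reaches from about 350 to 775 mm from the base axis. Payload 3.1 kg.
Tool frame: the origin (TCP) lies where the fingers leave the gripper's body, on its centre line; the fingertips stand 73 mm ahead of it and the grasp point (between the pads) lies 54 mm ahead of it (ctrl.hold_point_z is the distance from the TCP to the grasp point, in mm); z points along the fingers, y is the line along which they close (so a half turn about z gives the same grasp; the last joint's range is limited). The gripper opens to 85 mm and grips with 20 to 120 N. Pads are 22 mm wide; open, the fingers measure 114 mm over their backs; the gripper's body (76 mm by 85 mm) begins 54 mm behind the grasp point. The pads swing forward as they close: fully open they stand 13 mm farther back than shut.
Start: joints at [-1.324, 0.311, 0.014, 1.512, -0.004, 1.319, -0.027], TCP at [156.612, 527.246, 303.904] pointing down, gripper open.
Joint ranges: [-2.7, 2.7], [-0.3, 1.91], [-1.27, 1.3], [0.12, 2.57], [-1.44, 4.58], [0.2, 2.03], [-3.05, 3.05]. Speed limits (rad/s): [2.79, 2.79, 3.14, 3.14, 3.14, 3.14, 3.14].

### API

Orientations are given as a unit quaternion [w, x, y, z].
In Python, from cell import ctrl gives the robot as it stands. The module is installed in compiled form; this text tells all that it offers.
- The arm moves only by the shell command python3 -m crank 'ROWS'. ROWS is a JSON object of lists of equal length, an entry for each row: "translation": the shift along the tool's x, y, z scaled (see below), a list of three; "delta_rot": the turn, a rotation vector about the tool's x, y, z scaled (see below), a list of three; "hand": the closure, from -1 (fully open) to 1 (shut), so that 0 is half open. In form: {"translation": [[x, y, z], ...], "delta_rot": [[wx, wy, wz], ...], "hand": [hand, ...]}. A call has 1 to 20 rows; each row shifts and turns the commanded pose from where the row before left it, along the tool's axes as they then stand; what a row does not reach is not made up. The controller multiplies each number of a shift by 30 mm and each number of a turn by 5 degrees. A row lasts 1/12 s, in which the tool goes at most 41.7 mm and 7.16 degrees, less where a joint would pass 70% of its speed; a pose out of reach is approached as far as the arm can. A call with a number of a shift or a turn outside -1 to 1 is refused whole. A call with a gripper value outside its range is refused whole. The fingers move at their own pace and stop on an object; the grip force is fixed at half the most. Time passes only in rows, so rows that do not move let the fingers close. It gives the time, the measured TCP pose, the force, the opening and the grip force at its end, in the units of the state.
- ctrl.observe(): the state, without advancing time (a new reading comes with each control period).
- ctrl.capture(name): name is "side" or "top"; returns a dict with "color" (400x640x3 uint8, red, green, blue), "fx", "fy", "cx", "cy" (pixels), "R" (3x3) and "t" (3): a world point X has camera coordinates R X + t. Camera axes: x right, y down, z forward; pixel columns grow to the right and rows downward; lengths in mm; the calibration is good to about 2 mm. A picture is of the moment at which its call begins. There is no depth.
- ctrl.sign_off(): hands the job in; it is judged then, once.
The state is a dict: "time": time; "q": joint angles; "joint_vel": joint speeds; "tau": joint torques, N m; "tcp_pos": TCP position; "ee_rot": TCP orientation; "contact_force": force on the tool from outside, world axes, zero at the start; "ft_torque": the same for the moment, N m; "width": finger opening in mm; "gripper_force": force on a finger pad.
Only numpy, scipy, OpenCV 4.12 (cv2) and the standard library are available. Lean on these libraries where they do the work, as an engineer would, in place of code of your own. Each camera call takes 0.05 s, during which the arm holds its last target. There are 200 camera calls.

### The job

Two pairs of ear defenders stand on the bench. Hang the pair with the thick cups on the rail: drape its headband over the horizontal bar, anywhere between the two posts, one cup on each side of the bar, and let go so that it hangs there at rest, roughly level, with the crown cushion of the headband on the bar. Leave the slim-cupped pair standing where it is.

Things in the scene. Friction and masses are not known exactly. Their poses are not given: they have to be found in the camera images.
- thick_muffs_crown (a point): Centre of the black crown cushion (44 x 26 x 22 mm in x, y, z; pinch along y) of the ear defenders with thick grey cups. Rigid, about 0.3 kg, stands on its cups, band arching above; x from cup to cup, y across the band, z up. 180 long, 68 wide, 140 high; cups 46 deep, 84 high, 88 clear between them. This point is 129 above the cups' undersides, 11 above the cushion's underside.
- slim_muffs_crown (a point): The same point of the other ear defenders, a bystander to be left standing: same headband, cushion and 140 mm height, but slim grey cups (22 deep, 70 high, 60 wide; 132 mm from cup outside to cup outside).
- rail_mid (a point): Middle of the centre line of the fixed rack's round steel bar, 16 mm in diameter, 157 mm above the bench. y along the bar, x level and square to it, z up. Upright posts with 26 mm collars hold it 160 mm either side of this point; between them it is bare. A cushion resting on the bar has its centre 19 mm above this point.

How it is judged:
By the outcome, as a careful person would: the job done as asked, in the order asked, and still so for the second after the job is handed in, with the robot touching nothing.
It also fails if it takes over 42 s, if anything falls off the work surface, if the arm or the gripper's body presses on something with over 40 N, if the wrist force passes 120 N, or if a joint passes its speed limit or range.

## Working session

There is one attempt and no reset: what is moved stays moved. The work goes in short steps, Python scripts to look and compute and a shell command to move; the robot and the scene stay as the last step left them, time stands still between calls to the robot, and variables do not carry over. Pictures are saved under pics/ and viewed, at most 12 in all, crops included, and the job is handed in when it is done.

```bash
mkdir -p pics; python3 - <<'E'
from cell import ctrl
import cv2,numpy as np
s=ctrl.observe();print(s)
for n in("side","top"):
    d=ctrl.capture(n);cv2.imwrite(f"pics/{n}0.png",d["color"][:,:,::-1]);np.savez(f"pics/{n}0.npz",**d)
    print(n,d["fx"],d["fy"],d["cx"],d["cy"],np.round(d["R"],4).tolist(),np.round(d["t"],1), "cam pos",np.round(-np.array(d["R"]).T@d["t"]))
E
```

```text
{'time': 0.0, 'q': array([-1.32371389,  0.31172292,  0.01397185,  1.51303397, -0.00439523,
        1.31915276, -0.02719719]), 'joint_vel': array([ 1.09028536e-04,  7.16584538e-04, -2.63241637e-04, -1.95746583e-05,
       -8.09074138e-04,  5.11718361e-04, -2.82287133e-04]), 'tau': array([ 2.96248129e-05, -3.79914594e+01,  1.45929535e-01, -2.30587846e+01,
        1.20995915e-02,  1.40080287e-02, -4.71735504e-06]), 'tcp_pos': array([156.4520388 , 526.71911093, 302.83162656]), 'ee_rot': array([-1.18331392e-04,  1.43840404e-01,  9.89600238e-01, -1.13702350e-03]), 'contact_force': array([-0.29697192,  0.50220121,  0.26240984]), 'ft_torque': array([-0.02476609, -0.07115133, -0.01011878]), 'gripper_force': 0.0, 'width': 85.32443281491368}
side 455.68227256360757 455.68227256360757 318.9157439141287 203.97153234770335 [[0.994, 0.1076, 0.0167], [0.0615, -0.4284, -0.9015], [-0.0899, 0.8972, -0.4324]] [-538.   155.3 1182.7] cam pos [ 632. -937.  660.]
top 489.1640816141272 489.1640816141272 309.6095735833891 201.88363088892476 [[0.0114, -0.9999, -0.0036], [-0.9799, -0.0105, -0.199], [0.199, 0.0059, -0.98]] [ 52.8 557.7 983.7] cam pos [ 350.   53. 1075.]
```

View pics/side0.png

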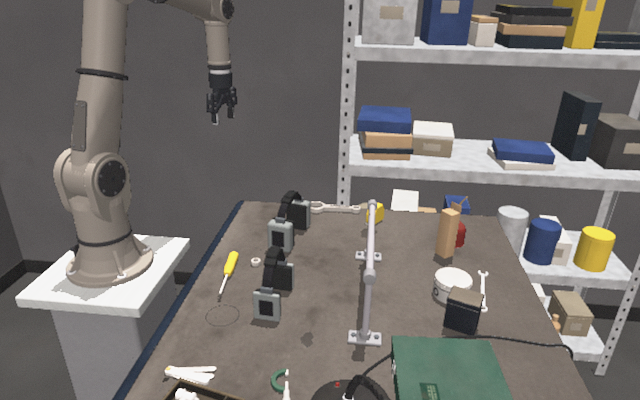

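View pics/top0.png

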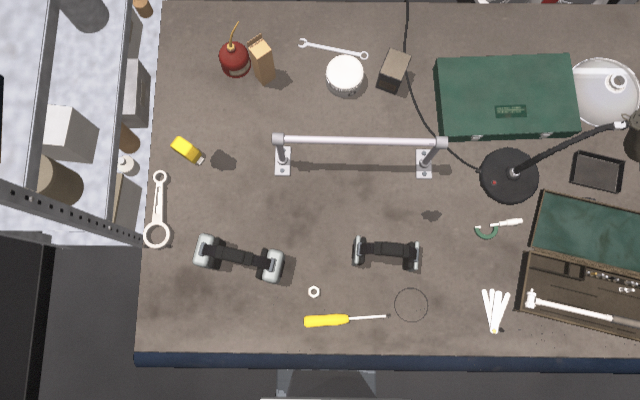

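The top view shows the thick pair at about (238,257), the slim pair at about (388,250), and the bar running from (278,139) to (443,142). I'll zoom in and cast rays.

```bash
cat > h.py <<'E'
import numpy as np
def ray(d,u,v,z):
    R=np.array(d["R"]);t=np.array(d["t"]);c=-R.T@t
    w=R.T@np.array([(u-d["cx"])/d["fx"],(v-d["cy"])/d["fy"],1]);return c+w*(z-c[2])/w[2]
def proj(d,X):
    p=np.array(d["R"])@np.array(X,float)+d["t"];return [float(round(a,1)) for a in (d["fx"]*p[0]/p[2]+d["cx"],d["fy"]*p[1]/p[2]+d["cy"])]
E
python3 - <<'E'
from h import *;import cv2
d=dict(np.load("pics/top0.npz"));s=dict(np.load("pics/side0.npz"))
for n,uv,z in(("thick",(238,257),129),("cupL",(207,250),84),("cupR",(271,264),84),("slim",(388,250),129),("slimL",(359,250),70),("slimR",(417,254),70),("barL",(278,139.5),157),("barR",(443,142),157)):
    X=ray(d,*uv,z);print(n,np.round(X),"side px",proj(s,X))
a=cv2.resize(d["color"][225:290,185:295],None,fx=7,fy=7,interpolation=cv2.INTER_CUBIC)
cv2.imwrite("pics/c1.png",a[:,:,::-1])
E
```

```text
thick [432. 196. 129.] side px [288.2, 197.4]
cupL [450. 266.  84.] side px [298.2, 201.7]
cupR [423. 135.  84.] side px [281.2, 221.6]
slim [449. -94. 129.] side px [273.6, 252.6]
slimL [454. -44.  70.] side px [280.8, 263.0]
slimR [ 448. -163.   70.] side px [267.3, 293.3]
barL [661. 122. 157.] side px [371.7, 204.8]
barR [ 659. -202.  157.] side px [370.1, 277.4]
```

View pics/c1.png

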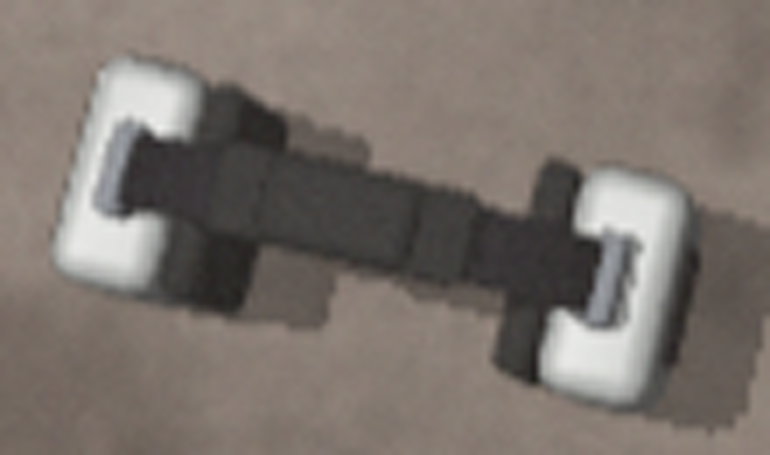

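Crop: the cushion spans (260,190) to (415,225), so its centre is at full-image pixel (233.2,255). The steel yokes are at (120,168) and (612,280), which puts the band axis 12.8° off world y. Next I'll check it against the side view and work out the moves.

```bash
python3 - <<'E'
from h import *;import cv2
from cell import ctrl
from scipy.spatial.transform import Rotation as Ro
d=dict(np.load("pics/top0.npz"));s=dict(np.load("pics/side0.npz"))
X=ray(d,233.2,255,139);print(X,proj(s,X),ctrl.hold_point_z)
E1=ray(d,185+120/7,225+168/7,95);E2=ray(d,185+612/7,225+280/7,95);print("yokes",E1,E2,(E1+E2)/2,np.linalg.norm(E1-E2))
q=ctrl.observe()["ee_rot"];R=Ro.from_quat(q,scalar_first=True).as_matrix();print(R.round(3).tolist())
print("tool shift",R.T@(np.array([X[0],X[1],250])-[156.6,527.2,303.9])/30)
a=s["color"][180:260,250:330];a=cv2.resize(a,None,fx=7,fy=7,interpolation=cv2.INTER_CUBIC)
cv2.imwrite("pics/c2.png",a[:,:,::-1])
E
```

```text
[435.03562925 203.41557732 139.        ] [289.6, 193.0] 53.900000000000006
yokes [450.3515594 273.3674617  95.       ] [420.0042638  131.41568456  95.        ] [435.1779116  202.39157313  95.        ] 145.15944813776053
[[-0.959, 0.285, -0.001], [0.285, 0.959, -0.002], [-0.0, -0.002, -1.0]]
tool shift [-11.97025188  -7.69901237   1.81426836]
```

View pics/c2.png

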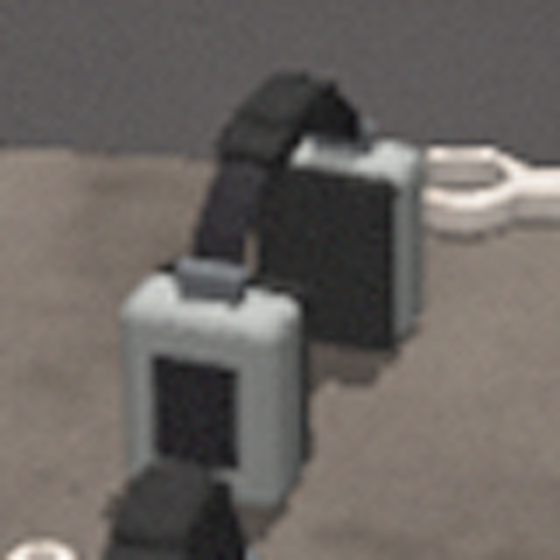

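Predicted side pixel (289.6,193) falls on the top of the cushion, so the crown is at about (435,203), with the band axis about 12° off y. Moving above it.

```bash
python3 -m crank '{"translation":[[-0.665,-0.428,0.1],[-0.665,-0.428,0.1],[-0.665,-0.428,0.1],[-0.665,-0.428,0.1],[-0.665,-0.428,0.1],[-0.665,-0.428,0.1],[-0.665,-0.428,0.1],[-0.665,-0.428,0.1],[-0.665,-0.428,0.1],[-0.665,-0.428,0.1],[-0.665,-0.428,0.1],[-0.665,-0.428,0.1],[-0.665,-0.428,0.1],[-0.665,-0.428,0.1],[-0.665,-0.428,0.1],[-0.665,-0.428,0.1],[-0.665,-0.428,0.1],[-0.665,-0.428,0.1],[0,0,0],[0,0,0]],"delta_rot":[[0,0,0],[0,0,0],[0,0,0],[0,0,0],[0,0,0],[0,0,0],[0,0,0],[0,0,0],[0,0,0],[0,0,0],[0,0,0],[0,0,0],[0,0,0],[0,0,0],[0,0,0],[0,0,0],[0,0,0],[0,0,0],[0,0,0],[0,0,0]],"hand":[-1,-1,-1,-1,-1,-1,-1,-1,-1,-1,-1,-1,-1,-1,-1,-1,-1,-1,-1,-1]}'
python3 -m crank '{"translation":[[0,0,0],[0,0,0],[0,0,0],[0,0,0],[0,0,0],[0,0,0],[0,0,0],[0,0,0],[0,0,0],[0,0,0],[0,0,0],[0,0,0],[0,0,0],[0,0,0],[0,0,0],[0,0,0],[0,0,0],[0,0,0],[0,0,0],[0,0,0]],"delta_rot":[[0,0,0.95],[0,0,0.95],[0,0,0.95],[0,0,0.95],[0,0,0.95],[0,0,0.95],[0,0,0.95],[0,0,0.95],[0,0,0.95],[0,0,0.95],[0,0,0.95],[0,0,0.95],[0,0,0.95],[0,0,0.95],[0,0,0.95],[0,0,0.95],[0,0,0.95],[0,0,0.95],[0,0,0],[0,0,0]],"hand":[-1,-1,-1,-1,-1,-1,-1,-1,-1,-1,-1,-1,-1,-1,-1,-1,-1,-1,-1,-1]}'
cat >> h.py <<'E'
def st():
    from cell import ctrl
    from scipy.spatial.transform import Rotation as Ro
    s=ctrl.observe();R=Ro.from_quat(s["ee_rot"],scalar_first=True).as_matrix()
    print(round(s["time"],2),s["tcp_pos"].round(1),"ydir deg",np.degrees(np.arctan2(R[1,1],R[0,1])).round(2),"z",R[:,2].round(3),"q",s["q"].round(2),"F",s["contact_force"].round(1),"w",round(s["width"],1),s["gripper_force"])
    return s,R
E
python3 - <<'E'
from h import *
from cell import ctrl;import cv2
s,R=st();print("shift to crown, z195",R.T@(np.array([435,203.4,195])-s["tcp_pos"])/30)
d=ctrl.capture("side");a=cv2.resize(d["color"][90:270,220:380],None,fx=3.3,fy=3.3,interpolation=cv2.INTER_CUBIC)
cv2.imwrite("pics/c3.png",a[:,:,::-1])
E
```

```text
time: 1.77
tcp_pos: [435.4, 201.9, 249.3]
ee_rot: [-0.0, 0.146, 0.989, -0.001]
contact_force: [0.2, 0.8, -0.4]
width: 85.6
gripper_force: 0.0
time: 3.43
tcp_pos: [434.2, 204.7, 249.8]
ee_rot: [-0.0, 0.776, 0.631, -0.0]
contact_force: [-0.1, 0.0, -0.4]
width: 85.7
gripper_force: 0.0
3.43 [434.2 204.7 249.8] ydir deg -11.79 z [-0.001  0.    -1.   ] q [-0.9   0.22  0.5   1.8  -0.12  1.15 -0.57] F [-0.1  0.  -0.4] w 85.7 0.0
shift to crown, z195 [-0.03632679  0.03635761  1.82509352]
```

View pics/c3.png

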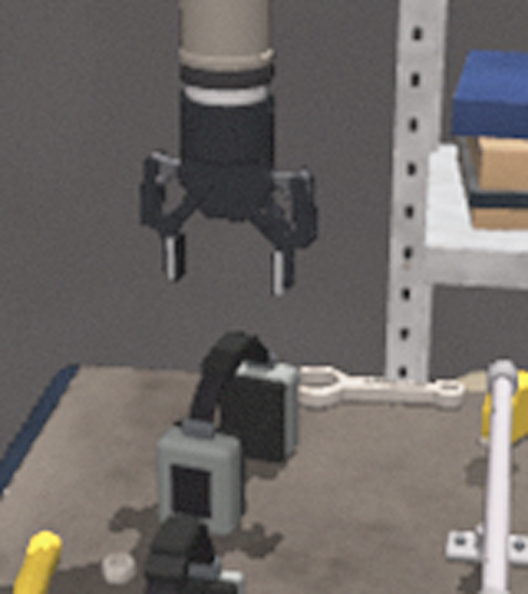

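The gripper stands directly over the crown, with the tips' midpoint at full-image pixel (289.5,177) and the cushion top at (289.6,193). I'll descend to TCP z≈200 so the tips stay above the cushion's underside, then grip.

```bash
python3 -m crank '{"translation":[[-0.03,0.03,0.2],[0,0,0.3],[0,0,0.3],[0,0,0.3],[0,0,0.3],[0,0,0.26],[0,0,0],[0,0,0],[0,0,0],[0,0,0],[0,0,0],[0,0,0],[0,0,0],[0,0,0],[0,0,0],[0,0,0],[0,0,0],[0,0,0],[0,0,0],[0,0,0]],"delta_rot":[[0,0,0],[0,0,0],[0,0,0],[0,0,0],[0,0,0],[0,0,0],[0,0,0],[0,0,0],[0,0,0],[0,0,0],[0,0,0],[0,0,0],[0,0,0],[0,0,0],[0,0,0],[0,0,0],[0,0,0],[0,0,0],[0,0,0],[0,0,0]],"hand":[-1,-1,-1,-1,-1,-1,-1,-1,-1,1,1,1,1,1,1,1,1,1,1,1]}'
python3 - <<'E'
from h import *
from cell import ctrl;import cv2
st()
d=ctrl.capture("side");a=cv2.resize(d["color"][130:260,240:340],None,fx=4.5,fy=4.5,interpolation=cv2.INTER_CUBIC)
cv2.imwrite("pics/c4.png",a[:,:,::-1])
E
```

```text
time: 5.15
tcp_pos: [435.6, 202.5, 200.5]
ee_rot: [-0.0, 0.777, 0.629, 0.0]
contact_force: [-2.1, -0.8, 5.3]
width: 24.3
gripper_force: 60.2
5.15 [435.6 202.5 200.5] ydir deg -12.03 z [-0.  0. -1.] q [-0.88  0.28  0.5   1.86 -0.15  1.04 -0.53] F [-2.1 -0.8  5.3] w 24.3 60.2178829908371
```

View pics/c4.png

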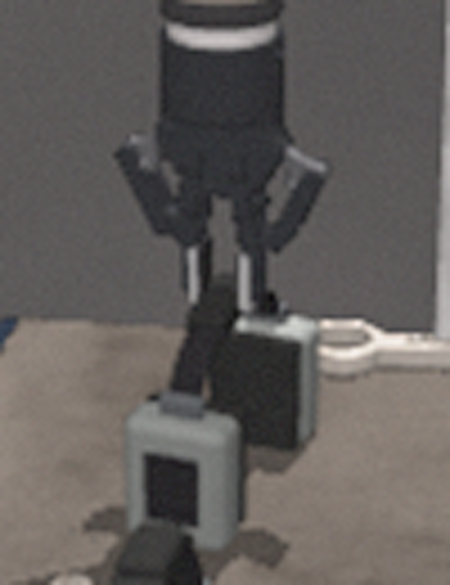

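The cushion is gripped: opening 24 mm, 60 N, with the tips ending near its mid-height. Lifting clear of the bar height.

```bash
python3 -m crank '{"translation":[[0,0,-0.1],[0,0,-0.2],[0,0,-0.3],[0,0,-0.4],[0,0,-0.5],[0,0,-0.5],[0,0,-0.5],[0,0,-0.5],[0,0,-0.5],[0,0,-0.5],[0,0,-0.5],[0,0,-0.5],[0,0,-0.5],[0,0,-0.4],[0,0,-0.3],[0,0,-0.1],[0,0,0],[0,0,0],[0,0,0]],"delta_rot":[[0,0,0],[0,0,0],[0,0,0],[0,0,0],[0,0,0],[0,0,0],[0,0,0],[0,0,0],[0,0,0],[0,0,0],[0,0,0],[0,0,0],[0,0,0],[0,0,0],[0,0,0],[0,0,0],[0,0,0],[0,0,0],[0,0,0]],"hand":[1,1,1,1,1,1,1,1,1,1,1,1,1,1,1,1,1,1,1]}'
python3 -m crank '{"translation":[[0,0,0],[0,0,0],[0,0,0],[0,0,0],[0,0,0],[0,0,0],[0,0,0],[0,0,0],[0,0,0],[0,0,0],[0,0,0],[0,0,0],[0,0,0],[0,0,0],[0,0,0],[0,0,0],[0,0,0],[0,0,0],[0,0,0],[0,0,0]],"delta_rot":[[0,0,0.3],[0,0,0.6],[0,0,0.9],[0,0,0.95],[0,0,0.95],[0,0,0.95],[0,0,0.95],[0,0,0.95],[0,0,0.95],[0,0,0.95],[0,0,0.95],[0,0,0.95],[0,0,0.95],[0,0,0.95],[0,0,0.95],[0,0,0.95],[0,0,0.9],[0,0,0.55],[0,0,0],[0,0,0]],"hand":[1,1,1,1,1,1,1,1,1,1,1,1,1,1,1,1,1,1,1,1]}'
python3 - <<'E'
from h import *
from cell import ctrl;import cv2
s,R=st();print("to rail",R.T@(np.array([660,-40,s["tcp_pos"][2]])-s["tcp_pos"])/30)
d=ctrl.capture("side");cv2.imwrite("pics/c5.png",d["color"][:,:,::-1])
d=ctrl.capture("top");cv2.imwrite("pics/t5.png",d["color"][:,:,::-1])
E
```

```text
time: 6.78
tcp_pos: [435.3, 202.2, 388.1]
ee_rot: [-0.0, 0.777, 0.629, -0.001]
contact_force: [0.2, -0.2, -3.0]
width: 24.5
gripper_force: 59.2
time: 8.45
tcp_pos: [435.5, 202.3, 388.5]
ee_rot: [0.0, 1.0, 0.0, -0.001]
contact_force: [0.0, -0.3, -3.5]
width: 24.1
gripper_force: 59.2
8.45 [435.5 202.3 388.5] ydir deg -89.97 z [-0.001 -0.001 -1.   ] q [-1.02  0.14  0.64  1.54 -0.09  1.48 -1.95] F [ 0.  -0.3 -3.5] w 24.1 59.18626070022583
to rail [ 7.48038333e+00  8.08176063e+00 -2.78078230e-03]
```

View pics/c5.png

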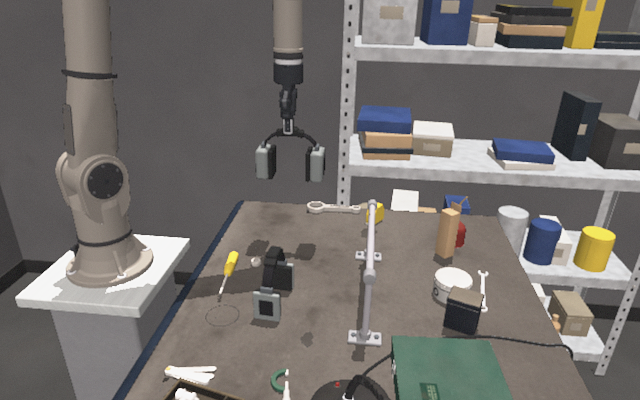

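It hangs level, cups along x with bottoms near row 180, and the slim pair is undisturbed. Moving over the rail middle.

```bash
python3 -m crank '{"translation":[[0.12,0.13,0],[0.25,0.27,0],[0.37,0.4,0],[0.5,0.54,0],[0.5,0.54,0],[0.5,0.54,0],[0.5,0.54,0],[0.5,0.54,0],[0.5,0.54,0],[0.5,0.54,0],[0.5,0.54,0],[0.5,0.54,0],[0.5,0.54,0],[0.5,0.54,0],[0.5,0.54,0],[0.37,0.4,0],[0.25,0.27,0],[0.12,0.13,0],[0,0,0],[0,0,0]],"delta_rot":[[0,0,0],[0,0,0],[0,0,0],[0,0,0],[0,0,0],[0,0,0],[0,0,0],[0,0,0],[0,0,0],[0,0,0],[0,0,0],[0,0,0],[0,0,0],[0,0,0],[0,0,0],[0,0,0],[0,0,0],[0,0,0],[0,0,0],[0,0,0]],"hand":[1,1,1,1,1,1,1,1,1,1,1,1,1,1,1,1,1,1,1,1]}'
python3 - <<'E'
from h import *
from cell import ctrl;import cv2
s,R=st()
d=ctrl.capture("side");a=cv2.resize(d["color"][60:360,240:500],None,fx=2,fy=2,interpolation=cv2.INTER_CUBIC)
x=s["tcp_pos"];print("crown",proj(d,[x[0],x[1],x[2]-71]),"rail ends",proj(d,[660,120,157]),proj(d,[660,-200,157]),"mid",proj(d,[660,-40,157]))
d2=ctrl.capture("top");cv2.imwrite("pics/c6.png",a[:,:,::-1]);np.savez("pics/top6.npz",**d2)
E
```

```text
time: 10.22
tcp_pos: [659.9, -40.0, 388.7]
ee_rot: [-0.0, 1.0, -0.0, -0.0]
contact_force: [0.3, 0.2, -3.1]
width: 24.5
gripper_force: 59.2
10.22 [659.9 -40.  388.7] ydir deg -90.02 z [-0.001  0.001 -1.   ] q [-0.32  0.6   0.72  0.99 -0.39  1.67 -1.3 ] F [ 0.3  0.2 -3.1] w 24.5 59.21109616756439
crown [376.0, 168.8] rail ends [371.3, 205.1] [370.5, 276.8] mid [370.9, 235.9]
```

View pics/c6.png

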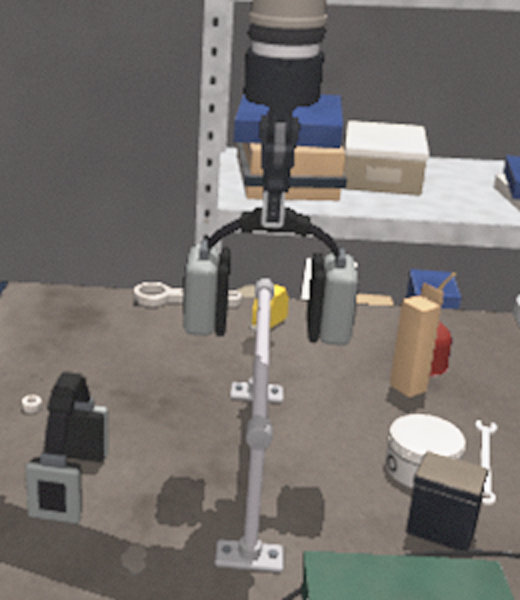

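The crown at crop (272,218) and the rail from (263,288) to (260,435) both match the predictions, and the cups straddle the bar. Lowering to about 8 mm short of contact.

```bash
python3 -m crank '{"translation":[[0,0,0.15],[0,0,0.3],[0,0,0.4],[0,0,0.4],[0,0,0.4],[0,0,0.4],[0,0,0.4],[0,0,0.4],[0,0,0.4],[0,0,0.4],[0,0,0.3],[0,0,0.25],[0,0,0.15],[0,0,0.08],[0,0,0],[0,0,0],[0,0,0]],"delta_rot":[[0,0,0],[0,0,0],[0,0,0],[0,0,0],[0,0,0],[0,0,0],[0,0,0],[0,0,0],[0,0,0],[0,0,0],[0,0,0],[0,0,0],[0,0,0],[0,0,0],[0,0,0],[0,0,0],[0,0,0]],"hand":[1,1,1,1,1,1,1,1,1,1,1,1,1,1,1,1,1]}'
python3 -m crank '{"translation":[[0,0,0.04],[0,0,0.04],[0,0,0.04],[0,0,0.04],[0,0,0],[0,0,0]],"delta_rot":[[0,0,0],[0,0,0],[0,0,0],[0,0,0],[0,0,0],[0,0,0]],"hand":[1,1,1,1,1,1]}'
python3 - <<'E'
from h import *
from cell import ctrl;import cv2
s,R=st()
d=ctrl.capture("side");a=cv2.resize(d["color"][170:310,300:440],None,fx=4,fy=4,interpolation=cv2.INTER_CUBIC)
cv2.imwrite("pics/c7.png",a[:,:,::-1])
E
```

```text
time: 11.73
tcp_pos: [660.3, -40.4, 257.0]
ee_rot: [0.0, 1.0, -0.0, 0.001]
contact_force: [-0.1, -0.1, -3.1]
width: 24.4
gripper_force: 59.2
time: 12.23
tcp_pos: [659.9, -40.2, 251.2]
ee_rot: [-0.0, 1.0, -0.0, -0.0]
contact_force: [-0.3, -0.7, -3.2]
width: 24.3
gripper_force: 59.2
12.23 [659.9 -40.2 251.2] ydir deg -90.04 z [-0.  0. -1.] q [-0.37  0.65  0.7   1.27 -0.41  1.37 -1.26] F [-0.3 -0.7 -3.2] w 24.3 59.202085733413696
```

View pics/c7.png

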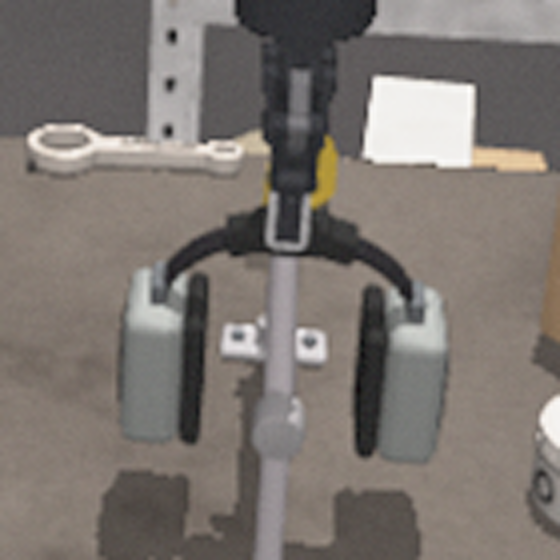

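The cushion is just above the bar at crop (285,235), straddled by the cups. I'll lower in small steps and watch the force.

```bash
python3 -m crank '{"translation":[[0,0,0.04],[0,0,0.04],[0,0,0],[0,0,0]],"delta_rot":[[0,0,0],[0,0,0],[0,0,0],[0,0,0]],"hand":[1,1,1,1]}'
python3 -m crank '{"translation":[[0,0,0.03],[0,0,0],[0,0,0]],"delta_rot":[[0,0,0],[0,0,0],[0,0,0]],"hand":[1,1,1]}'
python3 -m crank '{"translation":[[0,0,0.03],[0,0,0],[0,0,0]],"delta_rot":[[0,0,0],[0,0,0],[0,0,0]],"hand":[1,1,1]}'
```

```text
time: 12.62
tcp_pos: [659.9, -40.1, 248.8]
ee_rot: [-0.0, 1.0, -0.0, -0.0]
contact_force: [0.6, -0.8, -3.6]
width: 24.3
gripper_force: 59.2
time: 12.87
tcp_pos: [659.9, -40.2, 248.0]
ee_rot: [-0.0, 1.0, -0.0, -0.0]
contact_force: [0.0, 0.7, -3.1]
width: 24.1
gripper_force: 59.2
time: 13.12
tcp_pos: [660.1, -40.2, 247.5]
ee_rot: [0.0, 1.0, -0.0, 0.0]
contact_force: [-0.2, -0.3, -2.5]
width: 24.3
gripper_force: 59.3
```

```bash
python3 -m crank '{"translation":[[0,0,0.03],[0,0,0],[0,0,0]],"delta_rot":[[0,0,0],[0,0,0],[0,0,0]],"hand":[1,1,1]}'
python3 -m crank '{"translation":[[0,0,0.03],[0,0,0],[0,0,0]],"delta_rot":[[0,0,0],[0,0,0],[0,0,0]],"hand":[1,1,1]}'
```

```text
time: 13.37
tcp_pos: [660.1, -40.3, 247.3]
ee_rot: [-0.0, 1.0, -0.0, 0.001]
contact_force: [-1.9, 0.9, 2.7]
width: 24.6
gripper_force: 59.9
time: 13.62
tcp_pos: [660.1, -40.3, 247.3]
ee_rot: [-0.0, 1.0, -0.0, 0.001]
contact_force: [-2.8, 1.4, 6.3]
width: 24.2
gripper_force: 60.5
```

Contact: the bar is carrying the weight at the expected height. I'll ease up slightly and open gently.

```bash
python3 -m crank '{"translation":[[0,0,-0.03],[0,0,0],[0,0,0],[0,0,0],[0,0,0],[0,0,0],[0,0,0],[0,0,0],[0,0,0],[0,0,0],[0,0,0],[0,0,0],[0,0,0],[0,0,0],[0,0,0],[0,0,0]],"delta_rot":[[0,0,0],[0,0,0],[0,0,0],[0,0,0],[0,0,0],[0,0,0],[0,0,0],[0,0,0],[0,0,0],[0,0,0],[0,0,0],[0,0,0],[0,0,0],[0,0,0],[0,0,0],[0,0,0]],"hand":[1,1,0.5,0.45,0.4,0.35,0.3,0.25,0.2,0.15,0.1,0.1,0.1,0.1,0.1,0.1]}'
python3 - <<'E'
from h import *
from cell import ctrl;import cv2
s,R=st()
d=ctrl.capture("side");a=cv2.resize(d["color"][170:310,300:440],None,fx=4,fy=4,interpolation=cv2.INTER_CUBIC)
cv2.imwrite("pics/c8.png",a[:,:,::-1])
E
```

```text
time: 14.95
tcp_pos: [660.0, -40.2, 246.3]
ee_rot: [-0.0, 1.0, -0.0, 0.0]
contact_force: [0.1, 0.4, -0.5]
width: 38.3
gripper_force: 0.0
14.95 [660.  -40.2 246.3] ydir deg -90.04 z [ 0.  0. -1.] q [-0.37  0.65  0.7   1.28 -0.41  1.36 -1.26] F [ 0.1  0.4 -0.5] w 38.3 0.0
```

View pics/c8.png

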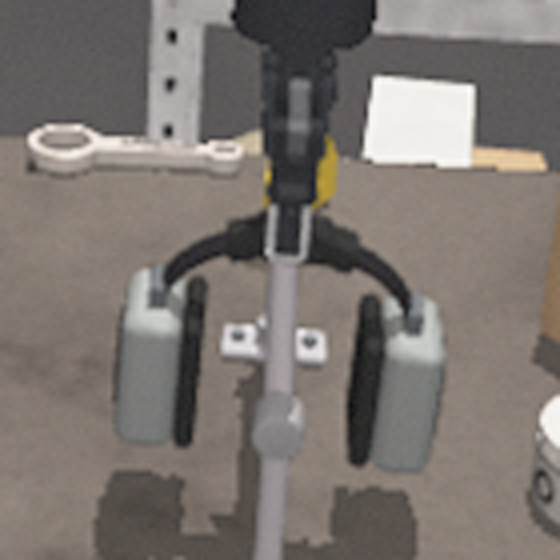

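Released. It hangs on the cushion, nearly level, with cup bottoms at crop rows 443 and 470. The camera itself accounts for part of that difference. Opening further and retreating upward.

```bash
python3 -m crank '{"translation":[[0,0,0],[0,0,0],[0,0,0],[0,0,0],[0,0,0],[0,0,0],[0,0,-0.1],[0,0,-0.2],[0,0,-0.3],[0,0,-0.4],[0,0,-0.5],[0,0,-0.5],[0,0,-0.5],[0,0,-0.5],[0,0,-0.3],[0,0,0],[0,0,0],[0,0,0],[0,0,0],[0,0,0]],"delta_rot":[[0,0,0],[0,0,0],[0,0,0],[0,0,0],[0,0,0],[0,0,0],[0,0,0],[0,0,0],[0,0,0],[0,0,0],[0,0,0],[0,0,0],[0,0,0],[0,0,0],[0,0,0],[0,0,0],[0,0,0],[0,0,0],[0,0,0],[0,0,0]],"hand":[0,-0.15,-0.3,-0.4,-0.4,-0.4,-0.4,-0.4,-0.4,-0.4,-0.4,-0.4,-0.4,-0.4,-0.4,-0.4,-0.4,-0.4,-0.4,-0.4]}'
python3 - <<'E'
from h import *
from cell import ctrl;import cv2
s,R=st()
a=ctrl.capture("side")
for i in range(10): d=ctrl.capture("side")
print("motion",np.abs(a["color"].astype(int)-d["color"])[200:310,300:440].mean(), "level ref", proj(d,[590,-40,50]),proj(d,[730,-40,50]))
a=cv2.resize(d["color"][130:330,240:440],None,fx=2.9,fy=2.9,interpolation=cv2.INTER_CUBIC)
cv2.imwrite("pics/c9.png",a[:,:,::-1])
E
```

```text
time: 16.67
tcp_pos: [659.6, -39.9, 344.1]
ee_rot: [-0.0, 1.0, -0.0, -0.001]
contact_force: [-0.9, -0.4, -0.0]
width: 59.7
gripper_force: 0.0
16.67 [659.6 -39.9 344.1] ydir deg -90.05 z [-0.002  0.    -1.   ] q [-0.35  0.61  0.72  1.1  -0.39  1.57 -1.29] F [-0.9 -0.4 -0. ] w 59.7 0.0
motion 1.7362337662337661 level ref [338.1, 273.5] [398.1, 278.1]
```

View pics/c9.png

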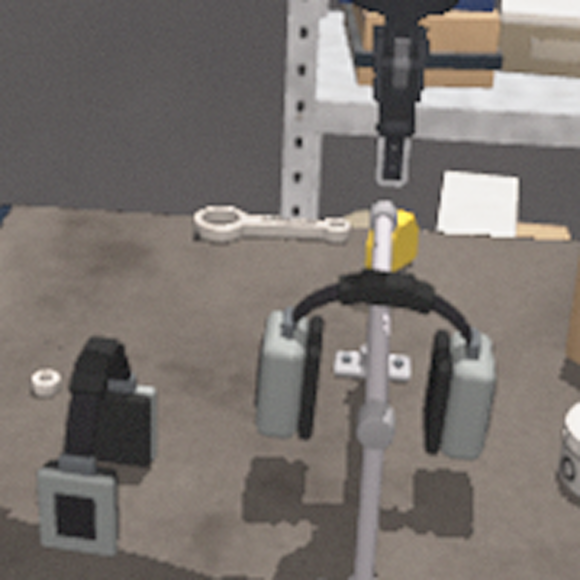

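The thick pair hangs with its cushion on the bar, yokes at crop (288,325) and (475,345), which is about 2° off level. The slim pair is still standing. I'll check that it's at rest, then hand in.

```bash
python3 - <<'E'
from cell import ctrl;import numpy as np,cv2
c=[ctrl.capture("side")["color"] for _ in range(21)]
avg=lambda k:np.mean([cv2.GaussianBlur(x,(5,5),0).astype(float) for x in k],0)
D=np.abs(avg(c[:4])-avg(c[-4:]));m,b=D[215:300,320:420],D[300:390,60:300]
print("muffs",m.mean(),m.max(),"background",b.mean(),b.max())
if m.max()<8: print("handing in",ctrl.sign_off())
E
```

```text
muffs 0.2594901960784314 1.75 background 0.24808256172839507 1.5
the job is handed in; nothing more can be done
handing in None
```

The thick-cupped ear defenders hang at rest on the bar by their crown cushion, about 2° off level, the slim pair still stands where it was, and the job is handed in at roughly 18 s.

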